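# Close the shielded test fixture and turn the source level down

### The arm

A 6-joint arm with a two-finger parallel gripper is mounted at the origin on the work surface. World frame = base frame: x ahead of the robot, y to its left, z up, the work surface at z = 0. Lengths are in m, angles in rad, forces in N, time in s.
With the tool pointing down it reaches from about 0.425 to 0.95 m from the base axis. Payload 3.5 kg.
Tool frame: the origin (TCP) lies midway between the tips of the shut fingers; the grasp point (between the pads) lies 19 mm behind it; z points along the fingers, y is the line along which they close (so a half turn about z gives the same grasp; the last joint's range is limited). The gripper opens to 85 mm and grips with 20 to 120 N. Pads are 22 mm wide; open, the fingers measure 114 mm over their backs; the gripper's body (76 mm by 85 mm) begins 54 mm behind the grasp point. The pads swing forward as they close: fully open they stand 13 mm farther back than shut.
Start: joints at [1.151, 0.286, 1.577, -0, 1.279, -0.15], TCP at [0.18, 0.651, 0.231] pointing down, gripper open.
Joint ranges: [-2.77, 2.77], [-0.9, 2.22], [0.21, 2.48], [-1.53, 4.67], [0.24, 2.81], [-2.84, 2.84]. Speed limits (rad/s): [2.79, 2.79, 3.14, 3.14, 3.14, 3.14].

### API

Orientations are given as a unit quaternion [x, y, z, w].
In Python, from plant import ctrl gives the robot as it stands.
- The arm moves only by the tool move_arm, never from a script. Its argument "plan" is a list of rows, each an object of numbers: "x", "y", "z": the shift along the tool's x, y, z in m; "yaw": the turn about the tool's z in rad; "fingers": the closure, from 0 (fully open) to 1 (shut). In form: [{"x": .., "y": .., "z": .., "yaw": .., "fingers": ..}, ...]. A call has 1 to 5 rows; each row is the pose to reach, as a shift and turn from the pose commanded when the call began, along the tool's axes at that moment; what a row does not reach only later rows make up. A row lasts 1/10 s, in which the tool goes at most 50 mm and 8.59 degrees, less where a joint would pass 70% of its speed; a pose out of reach is approached as far as the arm can. A call with a gripper value outside its range is refused whole. The fingers move at their own pace and stop on an object; "force" is the grip in N (left out, the last holds). Time passes only in rows, so rows that repeat a pose let the fingers close. It gives the time, the measured TCP pose, the force, the opening and the grip force at its end, in the units of the state.
- ctrl.get_state(): the state, without advancing time (a new reading comes with each control period).
- ctrl.read_camera(name): name is "side" or "top" or "wrist"; returns the picture (384x512x3 uint8, red, green, blue); there is no depth.
- ctrl.camera_model(name): a dict with "intrinsics" (3x3 intrinsics, pixels), "cam_to_world" (4x4, takes a point from camera to world coordinates); the wrist camera has in their place "tool_from_camera" (4x4, takes a point from camera to tool coordinates, whose origin is the TCP and whose axes are the flange's). Camera axes: x right, y up, looking along -z (the intrinsics and any distortion apply to the point x, -y, -z); pixel columns grow to the right and rows downward; lengths in m; the calibration is good to about 2 mm. The wrist camera is an equidistant fisheye: a pixel r from the principal point sees the ray r / f radians off the axis. A picture is of the moment at which its call begins: read the wrist's pose just before it. camera_model takes no time and is no camera call.
- ctrl.sign_off(): hands the job in; it is judged then, once.
The state is a dict: "time": time; "qpos": joint angles; "dq": joint speeds; "joint_efforts": joint torques, N m; "eef_pos": TCP position; "tcp_rot": TCP orientation; "contact_force": force on the tool from outside, world axes, zero at the start; "wrist_torque": the same for the moment, N m; "opening": opening from 0.0 (shut) to 1.0 (fully open); "finger_force": force on a finger pad.
Only numpy, scipy, OpenCV 4.12 (cv2) and the standard library are available. Lean on these libraries where they do the work, as an engineer would, in place of code of your own. Each camera call takes 0.05 s, during which the arm holds its last target. There are 200 camera calls.

### The job

Get the bench ready for a zero reading: press both gold covers of the shielded test fixture down until their catches click and hold them fully shut, and turn the level knob on the sloping console fully anticlockwise to its end stop. Leave the loose adapter, load, wrench and tray where they lie.

Things in the scene. Friction and masses are not known exactly. Their poses are not given: they have to be found in the camera images.
- fixture: shielded test fixture, an aluminium box fixed to the bench, 116 (x) x 225 (y) x 50 mm high; origin at the centre of its underside, z up, -x its near side. Two wells with green circuit boards, 45 mm apart, each under a gold cover: left at y = +62.5 mm, right at y = -62.5 mm. Both covers hinge on its far side: axes along y at x = +54 mm, z = 50.5 mm
- cover_left (a joint): gold cover plate, 106 (x) x 80 (y) x 4 mm, at fixture y = +62.5 mm: opening angle in rad, 0 = shut, flat on the fixture; 1.3 = open, free edge up. The stiff hinge holds it at any angle, but near shut a sprung ball catch keeps it 0.1 to 0.16 rad open until pressed past 0.07 rad; then it snaps to 0 and is held. This takes about 10 N on the orange pad, more nearer the hinge
- cover_right (a joint): the same for the cover at fixture y = -62.5 mm
- cover_left_hinge (a point): middle of the left cover's hinge edge, underside of the plate; turns with the cover: its -x axis runs along the cover to the free edge (106 mm away), y along the hinge, z out of the cover's top face
- cover_right_hinge (a point): the same point on the right cover
- cover_left_pad (a point): centre of the orange press pad (22 x 40 mm) on the left cover's top face, 90 mm from the hinge and 16 mm from the free edge; axes as the hinge point
- cover_right_pad (a point): the same point on the right cover
- console: white wedge console fixed to the bench, x -75 to +85 mm, 200 mm wide (y), 125 mm high; origin on its underside, z up. Its panel slopes at 33 degrees, from 41 mm high at x = -75 to 125 mm at x = +55, facing up and towards -x. A dark bail handle, 10 mm rod along y at x = +8, z = 240 mm, legs at y = +-105 mm, blocks the way straight down to the knob: come in square to the panel
- knob_foot (a point): point on the panel in the middle under the knob, console frame (-10, 0, 83) mm; its axes are the console's (not tilted)
- level_knob_grip (a point): on the knob axis 37 mm above the panel, the height to grip. Black knob: disc of 48 mm diameter (6 to 14 mm above the panel) under a grip bar 46 mm long, 14 mm wide, its top 44 mm above the panel. Turns with the knob: z = knob axis, square out of the panel, x along the bar; the white pointer line is on the bar's -x half
- level_knob (a joint): knob angle in rad: 0 = fully anticlockwise end stop (pointer down the slope at the red dot), growing clockwise as seen looking onto the panel, up to 4.7; it stays where it is left
- adapter: loose brass adapter, 24 mm diameter, 32 mm high, upright, leave alone; origin at the centre of its underside
- capped_load: loose steel load with a red cap, 22 mm diameter, 34 mm high, upright, leave alone; origin at the centre of its underside
- wrench: loose steel wrench lying flat, 150 mm long along its x, leave alone; origin at the middle of its underside
- tray: loose black open tray, 60 (x) x 85 (y) x 22 mm, leave alone; origin at the centre of its underside

How it is judged:
By the outcome, as a careful person would: the job done as asked, in the order asked, and still so for the second after the job is handed in, with the robot touching nothing.
It also fails if it takes over 72 s, if anything falls off the work surface, if the arm or the gripper's body presses on something with over 40 N, if the wrist force passes 120 N, or if a joint passes its speed limit or range.

## Working session

There is one attempt and no reset: what is moved stays moved. The work goes in short steps, Python scripts to look and compute and a tool call to move; the robot and the scene stay as the last step left them, time stands still between calls to the robot, and variables do not carry over. Pictures are saved under pics/ and viewed, at most 10 in all, crops included, and the job is handed in when it is done.

Besides the shell and the picture viewer there is one more tool, called after "Emit:" as name(argument=value, ...), one argument or row to a line, values as JSON. move_arm: Moves the arm, as the interface text tells. Its arguments: {"type":"object","properties":{"plan":{"type":"array"},"force":{"type":"number"}},"required":["plan"]}

```bash
ls; mkdir -p pics; python3 - <<'E'
from plant import ctrl
import cv2,numpy as np
s=ctrl.get_state(); print({k:np.round(v,3) for k,v in s.items()})
ims=[]
for n in ("side","top"):
    m=ctrl.camera_model(n); print(n,{k:np.round(v,4).tolist() for k,v in m.items() if k!='x'} if True else 0)
    im=ctrl.read_camera(n); np.save(f'pics/{n}0.npy',im); cv2.imwrite(f'pics/{n}0.png',cv2.resize(im[:,:,::-1],(800,600)))
m=ctrl.camera_model("wrist"); print(m)
E
```

```text
pics
{'time': np.float64(0.0), 'qpos': array([ 1.151,  0.287,  1.578, -0.   ,  1.279, -0.15 ]), 'dq': array([-0.001, -0.002, -0.002, -0.   ,  0.002, -0.   ]), 'joint_efforts': array([-2.0000e-03, -4.0598e+01, -2.9262e+01, -0.0000e+00,  6.0000e-03,
        0.0000e+00]), 'eef_pos': array([0.18, 0.65, 0.23]), 'tcp_rot': array([ 0.134,  0.991, -0.001, -0.   ]), 'contact_force': array([-0.328, -0.613,  0.208]), 'wrist_torque': array([ 0.015, -0.029, -0.046]), 'finger_force': np.float64(0.0), 'opening': np.float64(1.003)}
side {'intrinsics': [[483.5114, 0.0, 249.4243], [0.0, 483.5114, 193.9597], [0.0, 0.0, 1.0]], 'cam_to_world': [[0.8997, 0.3065, -0.3109, 0.3048], [-0.4365, 0.6426, -0.6297, -0.6508], [0.0068, 0.7022, 0.7119, 0.7974], [0.0, 0.0, 0.0, 1.0]]}
top {'intrinsics': [[395.0684, 0.0, 257.0716], [0.0, 395.0684, 192.5525], [0.0, 0.0, 1.0]], 'cam_to_world': [[-0.0026, 0.9892, -0.1466, 0.4987], [-1.0, -0.0022, 0.0024, -0.0283], [0.002, 0.1466, 0.9892, 0.9098], [0.0, 0.0, 0.0, 1.0]]}
{'intrinsics': array([[297.31863964,   0.        , 256.91092829],
       [  0.        , 297.31863964, 189.85884097],
       [  0.        ,   0.        ,   1.        ]]), 'tool_from_camera': array([[ 3.03998943e-04,  9.61019679e-01,  2.76479807e-01,
         7.05856159e-02],
       [ 9.99999807e-01, -1.42112866e-04, -6.05561851e-04,
        -1.48317714e-03],
       [-5.42665518e-04,  2.76479938e-01, -9.61019536e-01,
        -1.43004439e-01],
       [ 0.00000000e+00,  0.00000000e+00,  0.00000000e+00,
         1.00000000e+00]])}
```

View pics/side0.png

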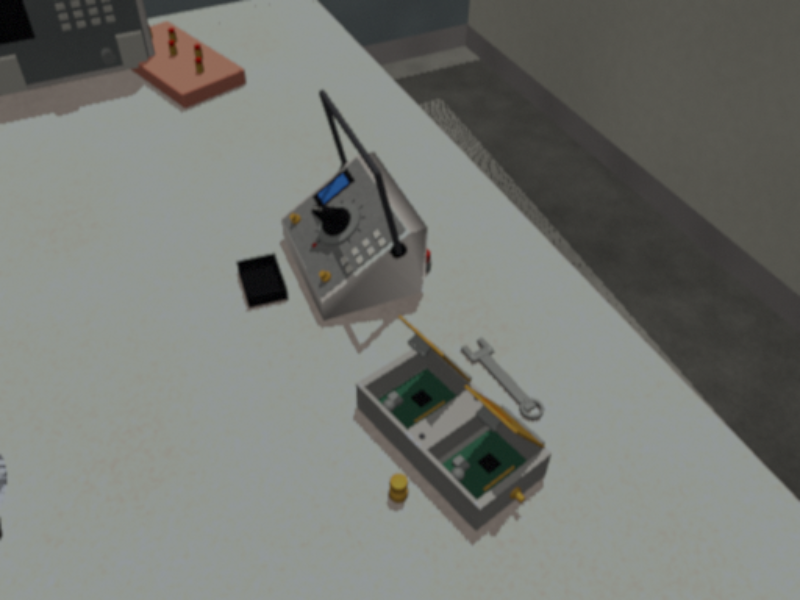

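View pics/top0.png

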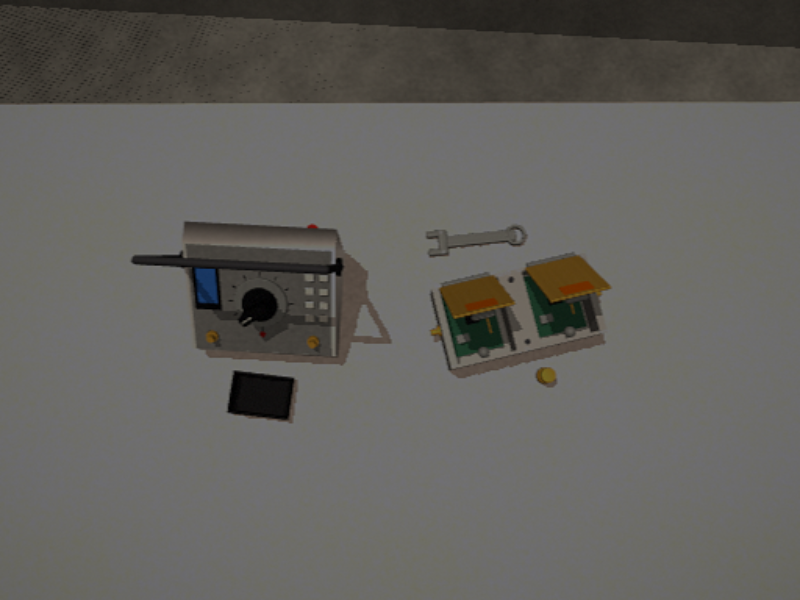

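The side view shows the fixture with both covers partly open, near-left rim corner about (357,385) and near-right about (478,520), and the console knob at (335,220). The top view shows the fixture corners at (450,368) and (605,335). The knob is at (258,305), its pointer to the lower left about 45° clockwise of the red dot at (263,333). Next I'll enlarge crops for accurate pixel picks.

```bash
python3 - <<'E'
import cv2,numpy as np
t=np.load('pics/top0.npy');s=np.load('pics/side0.npy')
def c(im,x,y,w=120,h=90):
    o=cv2.resize(im[y:y+h,x:x+w,::-1],(400,300),interpolation=cv2.INTER_CUBIC)
    o=np.clip(o.astype(float)*1.5,0,255).astype(np.uint8)
    k=400/w
    for i in range(0,w,10): cv2.line(o,(int(i*k),0),(int(i*k),4 if (x+i)%50 else 12),(0,0,255),1)
    for i in range(0,h,10): cv2.line(o,(0,int(i*k)),(4 if (y+i)%50 else 12,int(i*k)),(0,0,255),1)
    return o
cv2.imwrite('pics/crops1.png',np.vstack([np.hstack([c(t,275,155),c(s,225,200,140,105+0)]),np.hstack([c(t,110,140),c(s,170,90,120,90)])]))
E
```

```text
(no output)
```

View pics/crops1.png

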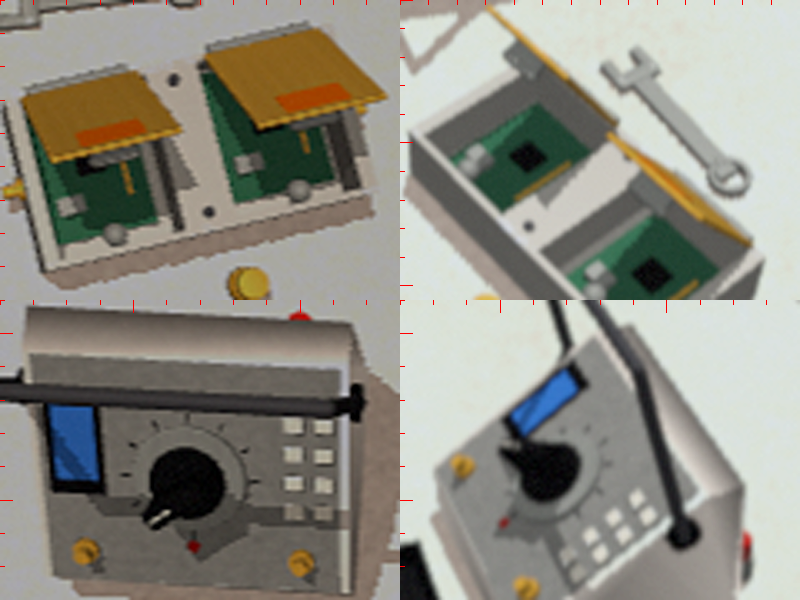

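The crops show the following:
- **Covers:** both are at middling angles. The left cover's free edge in the top crop runs (55,160)–(182,128), the right's (262,128)–(387,97).
- **Knob:** the top crop has it at (187,482), its white pointer end near (150,522), and the red dot at (194,546).

Next I'll triangulate these.

```bash
cat > h.py <<'E'
import numpy as np
from plant import ctrl
from scipy.spatial.transform import Rotation as R
def ray(n,uv):
    m=ctrl.camera_model(n);K=m['intrinsics'];T=m['cam_to_world']
    d=np.linalg.solve(K,[uv[0],uv[1],1.]); d=T[:3,:3]@(d*[1,-1,-1])
    return T[:3,3],d/np.linalg.norm(d)
def wray(uv,st):
    m=ctrl.camera_model('wrist');K=m['intrinsics'];T=m['tool_from_camera']
    p=(np.array(uv)-K[:2,2])/K[0,0];r=np.linalg.norm(p)
    d=np.array([p[0]/r*np.sin(r),-p[1]/r*np.sin(r),-np.cos(r)])
    Q=R.from_quat(st['tcp_rot']).as_matrix()
    return np.array(st['eef_pos'])+Q@T[:3,3],Q@T[:3,:3]@d
def tri(*rs):
    A=sum(np.eye(3)-np.outer(d,d) for o,d in rs);b=sum((np.eye(3)-np.outer(d,d))@o for o,d in rs)
    p=np.linalg.solve(A,b); return p,max(np.linalg.norm((np.eye(3)-np.outer(d,d))@(p-o)) for o,d in rs)
def pl(r,z): o,d=r; return o+d*(z-o[2])/d[2]
E
python3 - <<'E'
from h import *
import cv2
P={'fixNL':((288.5,236.6),(229.2,246.5)),'fixNR':((386.6,218.9),(306,332.5)),
'LcL':((291.5,203),(255.5,202.8)),'LcR':((329.6,193.4),(301,243.8)),'RcL':((353.6,193.4),(298.5,247.3)),'RcR':((391.1,184.1),(347.5,285.1)),
'dot':((168.2,213.8),(200.9,156.6)),'scrL':((135.8,215.3),(188.3,139.2)),'scrR':((200.3,218.6),(207.5,175.8)),'knobdisc':((166.1,194.6),(214.4,141)),'ptr':((155,206),(201,136))}
for k,(a,b) in P.items():
    p,e=tri(ray('top',a),ray('side',b)); print(k,np.round(p*1000,1),round(e*1000,1))
t=np.load('pics/top0.npy').astype(int)
m=((t[...,0]>110)&(t[...,1]<t[...,0]*.55)&(t[...,2]<60)).astype(np.uint8)
n,_,st,c=cv2.connectedComponentsWithStats(m)
for i in range(1,n):
    if st[i,4]>8: print('orange/red',c[i],st[i,4])
for uv in [(288.5,236.6),(386.6,218.9)]: print('z50',pl(ray('top',uv),.05)*1000)
E
```

```text
fixNL [531.6 -99.2  45.7] 2.0
fixNR [ 573.7 -319.8   35. ] 5.5
LcL [591.3 -97.4 142.4] 0.3
LcR [ 628.3 -185.9   96.7] 12.0
RcL [ 611.6 -221.   138.7] 0.8
RcR [ 644.2 -308.9  116.6] 12.0
dot [579.1 161.8  57.6] 0.2
scrL [575.2 231.2  60.1] 0.5
scrR [567.8  92.1  60.3] 0.4
knobdisc [615.1 159.8  93.2] 0.8
ptr [590.4 179.8 101.6] 0.6
z50 [529.56143512 -98.19950166  50.        ]
z50 [ 567.40044096 -312.6324375    50.        ]
```

Heights agree with the text: rim about 46–50 mm, and covers' free edges about 140 mm, which makes both about 1.0 rad open. The fixture centre is near (606,-199) mm with yaw about 10°. The console yaw is about -3° and the knob foot is near (620,160). Now I'll travel over the fixture.

Emit:
move_arm(
  plan=[
    {"x":-0.031,"y":-0.035,"fingers":1},
    {"x":-0.062,"y":-0.071,"fingers":1},
    {"x":-0.093,"y":-0.106,"fingers":1},
    {"x":-0.124,"y":-0.142,"fingers":1},
    {"x":-0.155,"y":-0.177,"fingers":1},
  ],
)

```text
validation failed for argument at $.pl...
```

Emit:
move_arm(
  plan=[
    {"x":-0.031,"y":-0.035,"fingers":1},
    {"x":-0.062,"y":-0.071,"fingers":1},
    {"x":-0.093,"y":-0.106,"fingers":1},
    {"x":-0.124,"y":-0.142,"fingers":1},
    {"x":-0.155,"y":-0.177,"fingers":1},
  ],
)

```text
validation failed for argument at $.pl...
```

Emit:
move_arm(
  plan=[
    {"x":-0.031,"y":-0.035,"z":0,"yaw":0,"fingers":1},
    {"x":-0.062,"y":-0.071,"z":0,"yaw":0,"fingers":1},
    {"x":-0.093,"y":-0.106,"z":0,"yaw":0,"fingers":1},
    {"x":-0.124,"y":-0.142,"z":0,"yaw":0,"fingers":1},
    {"x":-0.155,"y":-0.177,"z":0,"yaw":0,"fingers":1},
  ],
)

```text
time: 0.6
eef_pos: [0.2823, 0.4367, 0.2307]
tcp_rot: [0.134, 0.991, -0.0, -0.0]
contact_force: [1.0, 0.0, -0.4]
opening: 0.141
finger_force: 0.0
```

Emit:
move_arm(
  plan=[
    {"x":-0.031,"y":-0.035,"z":0,"yaw":0,"fingers":1},
    {"x":-0.062,"y":-0.071,"z":0,"yaw":0,"fingers":1},
    {"x":-0.093,"y":-0.106,"z":0,"yaw":0,"fingers":1},
    {"x":-0.124,"y":-0.142,"z":0,"yaw":0,"fingers":1},
    {"x":-0.155,"y":-0.177,"z":0,"yaw":0,"fingers":1},
  ],
)

```text
time: 1.1
eef_pos: [0.3844, 0.2249, 0.231]
tcp_rot: [0.134, 0.991, -0.0, -0.0]
contact_force: [1.2, 0.2, 0.3]
opening: -0.0
finger_force: 0.0
```

Emit:
move_arm(
  plan=[
    {"x":-0.031,"y":-0.035,"z":0,"yaw":0,"fingers":1},
    {"x":-0.062,"y":-0.071,"z":0,"yaw":0,"fingers":1},
    {"x":-0.093,"y":-0.106,"z":0,"yaw":0,"fingers":1},
    {"x":-0.124,"y":-0.142,"z":0,"yaw":0,"fingers":1},
    {"x":-0.155,"y":-0.177,"z":0,"yaw":0,"fingers":1},
  ],
)

```text
time: 1.6
eef_pos: [0.4867, 0.0129, 0.231]
tcp_rot: [0.135, 0.991, 0.0, -0.0]
contact_force: [1.3, 0.3, 0.2]
opening: 0.003
finger_force: 0.0
```

Emit:
move_arm(
  plan=[
    {"x":-0.031,"y":-0.035,"z":0,"yaw":-0.09,"fingers":1},
    {"x":-0.062,"y":-0.071,"z":-0.01,"yaw":-0.18,"fingers":1},
    {"x":-0.093,"y":-0.106,"z":-0.01,"yaw":-0.27,"fingers":1},
    {"x":-0.124,"y":-0.142,"z":-0.01,"yaw":-0.36,"fingers":1},
    {"x":-0.155,"y":-0.177,"z":-0.01,"yaw":-0.44,"fingers":1},
  ],
)

```text
time: 2.1
eef_pos: [0.589, -0.1989, 0.2408]
tcp_rot: [-0.086, 0.996, 0.0, -0.0]
contact_force: [0.1, 0.4, -0.9]
opening: 0.001
finger_force: 0.0
```

```bash
python3 - <<'E'
from h import *
import cv2,pickle
s=ctrl.get_state();im=ctrl.read_camera('wrist')
np.save('pics/w1.npy',im);pickle.dump({k:s[k] for k in('eef_pos','tcp_rot')},open('pics/w1.pkl','wb'))
cv2.imwrite('pics/w1.png',cv2.resize(np.clip(im[:,:,::-1]*1.4,0,255).astype(np.uint8),(800,600),interpolation=cv2.INTER_CUBIC))
E
```

```text
(no output)
```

View pics/w1.png

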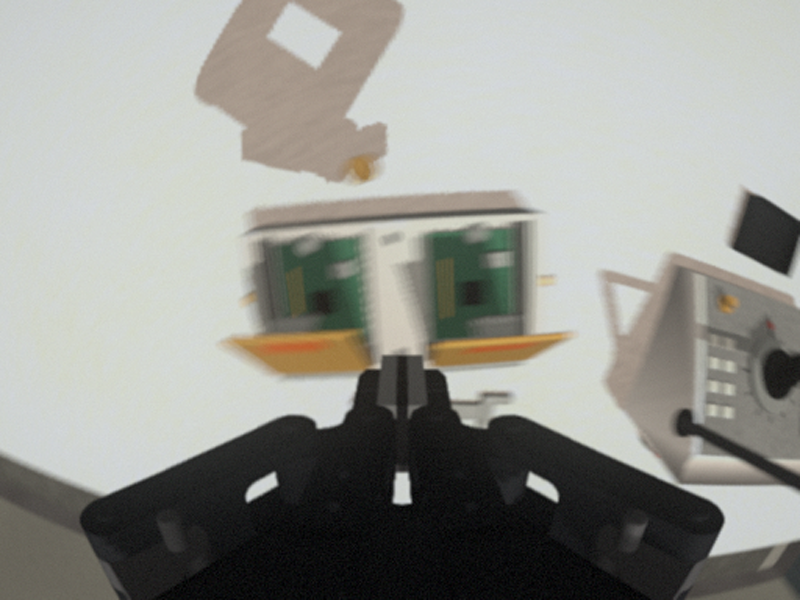

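The wrist view is slightly blurred by motion. It shows the fixture from above with near rim corners at about (250,233) and (538,212). The covers' free edges are at (222,340)–(355,332) for the right cover and (432,345)–(575,335) for the left. I'll cross-check against the fixed views.

```bash
python3 - <<'E'
from h import *
import pickle
s=pickle.load(open('pics/w1.pkl','rb'));s2=ctrl.get_state();print(s,s2['eef_pos'],s2['tcp_rot'])
f=1/1.5625
for s_ in (s,s2):
  for n,a,t in [('NR',(248,234),(386.6,218.9)),('NL',(540,213),(288.5,236.6))]:
    w=wray(np.array(a)*f,s_); print(n,pl(w,.05)*1000,[x*1000 for x in tri(w,ray('top',t))])
  for n,a,t in [('RcR',(222,340),(391.1,184.1)),('RcL',(355,332),(353.6,193.4)),('LcR',(432,345),(329.6,193.4)),('LcL',(575,335),(291.5,203))]:
    w=wray(np.array(a)*f,s_); print(n,[np.round(x*1000,1) for x in tri(w,ray('top',t))])
E
```

```text
{'eef_pos': array([ 0.58901817, -0.19893674,  0.24076169]), 'tcp_rot': array([-8.64950692e-02,  9.96252192e-01,  2.74206816e-04, -3.13576201e-04])} [ 0.59097116 -0.20531295  0.24006056] [-8.56444836e-02  9.96323048e-01 -2.28173512e-03  4.46576721e-04]
NR [ 585.26381181 -317.33425876   50.        ] [array([ 556.64121809, -269.43146133,  191.30414971]), np.float64(3.3760334256163076)]
NL [ 532.52042446 -105.62450853   50.        ] [array([531.74023346, -99.71934544,  31.54104197]), np.float64(1.5156841517996664)]
RcR [array([ 627.1, -293.6,  151.8]), np.float64(2.3)]
RcL [array([ 611.4, -221.1,  141.5]), np.float64(1.4)]
LcR [array([ 613.7, -175.8,  133.2]), np.float64(2.4)]
LcL [array([591.8, -97.4, 144.8]), np.float64(0.5)]
NR [ 587.36298485 -324.61135213   50.        ] [array([ 555.90316834, -268.92935407,  202.74926527]), np.float64(6.485939770576471)]
NL [ 534.95175973 -113.25284126   50.        ] [array([ 533.73695235, -101.33087033,   12.13873614]), np.float64(2.8158090297937797)]
RcR [array([ 626. , -294.9,  157.7]), np.float64(5.5)]
RcL [array([ 614.8, -226.1,  131.6]), np.float64(4.5)]
LcR [array([ 617.7, -179.8,  121.7]), np.float64(5.2)]
LcL [array([595.1, -99.1, 133.7]), np.float64(2.5)]
```

```bash
python3 - <<'E'
from h import *
import cv2,pickle
s=ctrl.get_state();im=ctrl.read_camera('wrist');s2=ctrl.get_state();print(s['eef_pos'],s2['eef_pos'],s['tcp_rot'])
np.save('pics/w2.npy',im);pickle.dump({k:s2[k] for k in('eef_pos','tcp_rot')},open('pics/w2.pkl','wb'))
o=im[110:260,130:380,::-1]
cv2.imwrite('pics/w2.png',cv2.resize(np.clip(o*1.4,0,255).astype(np.uint8),(800,480),interpolation=cv2.INTER_CUBIC))
E
```

```text
[ 0.59097116 -0.20531295  0.24006056] [ 0.58959621 -0.20191207  0.23981718] [-8.56444836e-02  9.96323048e-01 -2.28173512e-03  4.46576721e-04]
```

View pics/w2.png

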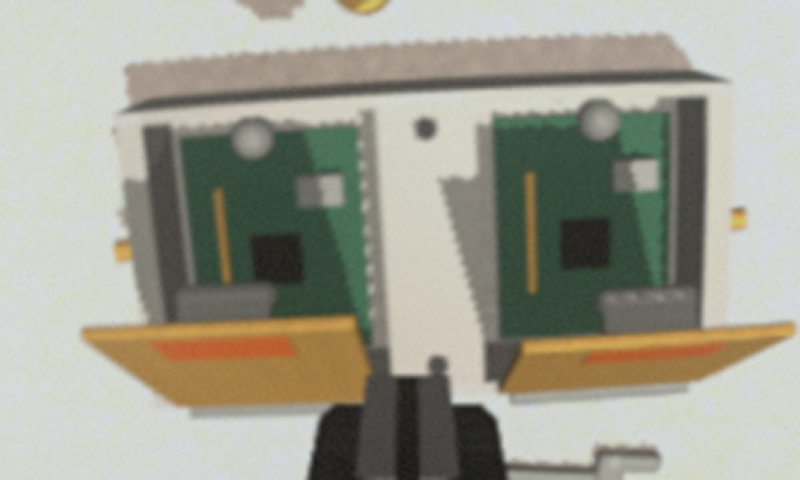

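The still wrist crop is sharp. The near rim corners are at (118,112) and (733,82), and the mid-rim screws at (425,128) and (437,364). The free edges are at (82,330)–(355,318) and (520,345)–(795,326).

```bash
python3 - <<'E'
from h import *
import pickle
s=pickle.load(open('pics/w2.pkl','rb'))
g=lambda a:np.array(a)/3.2+[130,110]
for n,a in [('NR',(118,112)),('NL',(733,82)),('scrN',(425,128)),('scrF',(437,364))]:
    print(n,np.round(pl(wray(g(a),s),.05)*1000,1))
for n,a in [('scrN',(337.7,218.6)),('scrF',(326.9,179))]: print('top',n,np.round(pl(ray('top',a),.05)*1000,1))
for n,a,t in [('RcR',(82,330),(391.1,184.1)),('RcL',(355,318),(353.6,193.4)),('LcR',(520,345),(329.6,193.4)),('LcL',(795,326),(291.5,203)),('scrN',(425,128),(337.7,218.6))]:
    p,e=tri(wray(g(a),s),ray('top',t));print(n,np.round(p*1000,1),round(e*1e3,1))
E
```

```text
NR [ 577.8 -310.8   50. ]
NL [529.5 -92.7  50. ]
scrN [ 566.6 -200.1   50. ]
scrF [ 654.  -180.4   50. ]
top scrN [ 568.3 -206.    50. ]
top scrF [ 656.1 -185.    50. ]
RcR [ 630.2 -295.9  130.4] 2.6
RcL [ 607.  -215.9  149.8] 2.9
LcR [ 607.8 -170.5  147.5] 2.2
LcL [588.6 -96.1 152.8] 1.7
scrN [ 565.2 -201.4   70.6] 1.5
```

With the correct picture pose, both views agree: fixture centre ≈ (612,-195) mm, yaw 13°, and covers about 1.05 and 0.96 rad open. I'll go above the left pad with the fingers shut.

Emit:
move_arm(
  plan=[
    {"x":-0.016,"y":0.032,"z":0.0,"yaw":-0.03,"fingers":1},
    {"x":-0.032,"y":0.064,"z":0.02,"yaw":-0.054,"fingers":1},
    {"x":-0.032,"y":0.064,"z":0.05,"yaw":-0.054,"fingers":1},
    {"x":-0.032,"y":0.064,"z":0.065,"yaw":-0.054,"fingers":1},
    {"x":-0.032,"y":0.064,"z":0.065,"yaw":-0.054,"fingers":1},
  ],
)

```text
time: 2.7
eef_pos: [0.6071, -0.1274, 0.1726]
tcp_rot: [-0.112, 0.994, 0.002, -0.003]
contact_force: [-0.7, 0.3, -0.8]
opening: -0.002
finger_force: 0.0
```

Emit:
move_arm(
  plan=[
    {"x":0,"y":0,"z":0,"yaw":0,"fingers":1},
    {"x":0,"y":0,"z":0,"yaw":0,"fingers":1},
    {"x":0,"y":0,"z":0,"yaw":0,"fingers":1},
  ],
)

```text
time: 3.0
eef_pos: [0.6102, -0.1293, 0.1782]
tcp_rot: [-0.111, 0.994, -0.001, 0.001]
contact_force: [0.4, 0.0, 0.3]
opening: -0.0
finger_force: 0.0
```

Emit:
move_arm(
  plan=[
    {"x":0,"y":-0.002,"z":0.015,"yaw":0,"fingers":1},
    {"x":0,"y":-0.002,"z":0.03,"yaw":0,"fingers":1},
    {"x":0.008,"y":-0.002,"z":0.037,"yaw":0,"fingers":1},
    {"x":0.015,"y":-0.002,"z":0.044,"yaw":0,"fingers":1},
    {"x":0.02,"y":-0.002,"z":0.05,"yaw":0,"fingers":1},
  ],
)

```text
time: 3.5
eef_pos: [0.5891, -0.1354, 0.1253]
tcp_rot: [-0.112, 0.994, 0.0, -0.001]
contact_force: [0.4, 0.6, 0.7]
opening: -0.001
finger_force: 0.2
```

Emit:
move_arm(
  plan=[
    {"x":0.006,"y":0,"z":0.008,"yaw":0,"fingers":1},
    {"x":0.012,"y":0,"z":0.018,"yaw":0,"fingers":1},
    {"x":0.018,"y":0,"z":0.026,"yaw":0,"fingers":1},
    {"x":0.022,"y":0,"z":0.034,"yaw":0,"fingers":1},
    {"x":0.022,"y":0,"z":0.034,"yaw":0,"fingers":1},
  ],
)

```text
time: 4.0
eef_pos: [0.5672, -0.1394, 0.0902]
tcp_rot: [-0.112, 0.994, 0.001, -0.002]
contact_force: [0.3, 0.4, -0.8]
opening: -0.003
finger_force: 0.0
```

```bash
python3 - <<'E'
from h import *
import cv2
s=ctrl.get_state();a=ctrl.read_camera('side');w=ctrl.read_camera('wrist');print(s['eef_pos'],s['contact_force'])
a=np.clip(cv2.resize(a[170:350,200:400,::-1],(400,360))*1.4,0,255);w=np.clip(cv2.resize(w[70:340,100:400,::-1],(400,360))*1.4,0,255)
cv2.imwrite('pics/p3.png',np.hstack([a,w]))
E
```

```text
[ 0.56723669 -0.13936221  0.09019938] [ 0.29105859  0.44135481 -0.83511817][ WARN:0@1.986] global loadsave.cpp:1063 imwrite_ Unsupported depth image for selected encoder is fallbacked to CV_8U.
```

View pics/p3.png

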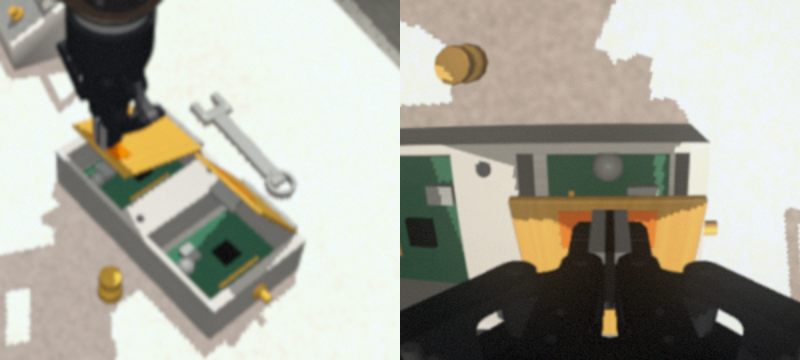

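The tool sits on the left cover's orange pad and the cover follows it down. I'll continue and press through the catch.

Emit:
move_arm(
  plan=[
    {"x":0.003,"y":0,"z":0.009,"yaw":0,"fingers":1},
    {"x":0.005,"y":0,"z":0.018,"yaw":0,"fingers":1},
    {"x":0.005,"y":0,"z":0.024,"yaw":0,"fingers":1},
    {"x":0.005,"y":0,"z":0.029,"yaw":0,"fingers":1},
    {"x":0.005,"y":0,"z":0.032,"yaw":0,"fingers":1},
  ],
)

```text
time: 4.6
eef_pos: [0.5634, -0.1413, 0.0605]
tcp_rot: [-0.112, 0.994, -0.0, -0.001]
contact_force: [-2.6, -0.7, 3.6]
opening: -0.002
finger_force: 1.6
```

Emit:
move_arm(
  plan=[
    {"x":0,"y":0,"z":0.002,"yaw":0,"fingers":1},
    {"x":0,"y":0,"z":0.004,"yaw":0,"fingers":1},
  ],
)

```text
time: 4.8
eef_pos: [0.5639, -0.1409, 0.0558]
tcp_rot: [-0.112, 0.994, 0.0, -0.0]
contact_force: [-0.5, 0.6, -0.0]
opening: -0.001
finger_force: 0.2
```

Emit:
move_arm(
  plan=[
    {"x":0,"y":0,"z":0.0015,"yaw":0,"fingers":1},
    {"x":0,"y":0,"z":0.003,"yaw":0,"fingers":1},
    {"x":0,"y":0,"z":0.003,"yaw":0,"fingers":1},
  ],
)

```text
time: 5.1
eef_pos: [0.564, -0.1408, 0.0541]
tcp_rot: [-0.112, 0.994, 0.0, -0.001]
contact_force: [-3.2, 1.8, 6.8]
opening: -0.001
finger_force: 3.2
```

Emit:
move_arm(
  plan=[
    {"x":0,"y":0,"z":0.003,"yaw":0,"fingers":1},
    {"x":0,"y":0,"z":0.003,"yaw":0,"fingers":1},
    {"x":0,"y":0,"z":-0.03,"yaw":0,"fingers":1},
    {"x":0,"y":0,"z":-0.07,"yaw":0,"fingers":1},
    {"x":0,"y":0,"z":-0.115,"yaw":0,"fingers":1},
  ],
)

```text
time: 5.6
eef_pos: [0.5632, -0.1403, 0.168]
tcp_rot: [-0.112, 0.994, 0.001, -0.001]
contact_force: [0.9, 0.4, 0.8]
opening: -0.004
finger_force: 0.0
```

Emit:
move_arm(
  plan=[
    {"x":-0.01,"y":-0.03,"z":0,"yaw":0,"fingers":1},
    {"x":-0.026,"y":-0.08,"z":0,"yaw":0,"fingers":1},
    {"x":-0.041,"y":-0.126,"z":0,"yaw":0,"fingers":1},
    {"x":-0.041,"y":-0.126,"z":0,"yaw":0,"fingers":1},
    {"x":-0.041,"y":-0.126,"z":0,"yaw":0,"fingers":1},
  ],
)

```text
time: 6.1
eef_pos: [0.632, -0.2554, 0.1669]
tcp_rot: [-0.111, 0.994, 0.001, -0.001]
contact_force: [-0.0, 0.6, -0.2]
opening: 0.003
finger_force: 0.0
```

```bash
python3 - <<'E'
from h import *
import cv2
s=ctrl.get_state();a=ctrl.read_camera('side');w=ctrl.read_camera('wrist');print(s['eef_pos'],s['contact_force'])
a=np.clip(cv2.resize(a[170:350,200:400,::-1],(400,360))*1.4,0,255);w=np.clip(cv2.resize(w[70:340,100:400,::-1],(400,360))*1.4,0,255)
cv2.imwrite('pics/p4.png',np.hstack([a,w]).astype(np.uint8))
E
```

```text
[ 0.63198098 -0.25536384  0.16692629] [-0.02918679  0.63492065 -0.24633534]
```

View pics/p4.png

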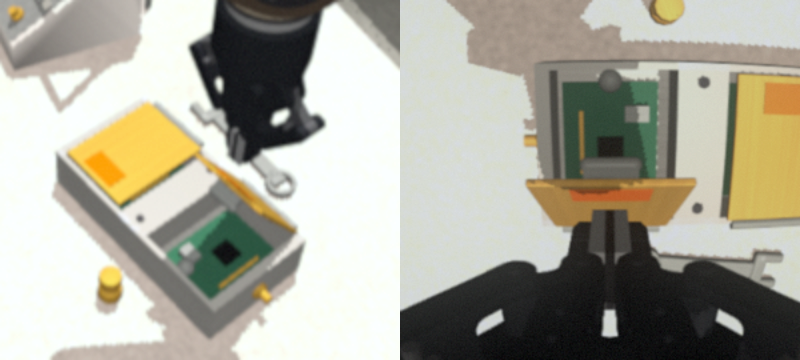

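The left cover is flat shut, and the tool is over the right cover, centred on its pad. I'll repeat the same path there.

Emit:
move_arm(
  plan=[
    {"x":0,"y":0,"z":0.015,"yaw":0,"fingers":1},
    {"x":0.002,"y":0,"z":0.027,"yaw":0,"fingers":1},
    {"x":0.008,"y":0,"z":0.035,"yaw":0,"fingers":1},
    {"x":0.014,"y":0,"z":0.041,"yaw":0,"fingers":1},
    {"x":0.019,"y":0,"z":0.047,"yaw":0,"fingers":1},
  ],
)

```text
time: 6.7
eef_pos: [0.6126, -0.2584, 0.1205]
tcp_rot: [-0.112, 0.994, 0.0, -0.0]
contact_force: [-0.0, 0.2, 0.5]
opening: -0.0
finger_force: 0.2
```

Emit:
move_arm(
  plan=[
    {"x":0.005,"y":0,"z":0.009,"yaw":0,"fingers":1},
    {"x":0.01,"y":0,"z":0.018,"yaw":0,"fingers":1},
    {"x":0.015,"y":0,"z":0.026,"yaw":0,"fingers":1},
    {"x":0.019,"y":0,"z":0.034,"yaw":0,"fingers":1},
    {"x":0.02,"y":0,"z":0.042,"yaw":0,"fingers":1},
  ],
)

```text
time: 7.2
eef_pos: [0.5934, -0.2634, 0.0783]
tcp_rot: [-0.112, 0.994, 0.0, -0.0]
contact_force: [-0.5, -0.4, 0.5]
opening: -0.001
finger_force: 0.2
```

Emit:
move_arm(
  plan=[
    {"x":0.001,"y":0,"z":0.007,"yaw":0,"fingers":1},
    {"x":0.002,"y":0,"z":0.013,"yaw":0,"fingers":1},
    {"x":0.002,"y":0,"z":0.018,"yaw":0,"fingers":1},
    {"x":0.002,"y":0,"z":0.022,"yaw":0,"fingers":1},
    {"x":0.002,"y":0,"z":0.025,"yaw":0,"fingers":1},
  ],
)

```text
time: 7.7
eef_pos: [0.5923, -0.264, 0.0542]
tcp_rot: [-0.112, 0.994, -0.0, 0.0]
contact_force: [-1.0, -0.4, 5.6]
opening: -0.003
finger_force: 3.5
```

Emit:
move_arm(
  plan=[
    {"x":0,"y":0,"z":0.002,"yaw":0,"fingers":1},
    {"x":0,"y":0,"z":0.003,"yaw":0,"fingers":1},
    {"x":0,"y":0,"z":0.003,"yaw":0,"fingers":1},
  ],
)

```text
time: 8.0
eef_pos: [0.5923, -0.2642, 0.0539]
tcp_rot: [-0.112, 0.994, 0.0, -0.0]
contact_force: [-6.3, 1.4, 13.4]
opening: -0.001
finger_force: 6.4
```

Both covers are pressed shut at about 54 mm with firm contact. I'll lift and travel to the console.

Emit:
move_arm(
  plan=[
    {"x":0,"y":0,"z":-0.03,"yaw":0,"fingers":1},
    {"x":0,"y":0,"z":-0.075,"yaw":0,"fingers":1},
    {"x":0,"y":0,"z":-0.12,"yaw":0,"fingers":1},
    {"x":0,"y":0.02,"z":-0.16,"yaw":0,"fingers":1},
    {"x":0,"y":0.05,"z":-0.19,"yaw":0,"fingers":1},
  ],
)

```text
time: 8.5
eef_pos: [0.5819, -0.2161, 0.2444]
tcp_rot: [-0.111, 0.994, -0.001, 0.002]
contact_force: [0.4, 0.4, -0.3]
opening: -0.0
finger_force: 0.0
```

Emit:
move_arm(
  plan=[
    {"x":-0.003,"y":0.045,"z":0,"yaw":0,"fingers":1},
    {"x":-0.006,"y":0.09,"z":0,"yaw":0,"fingers":1},
    {"x":-0.009,"y":0.135,"z":0,"yaw":0,"fingers":1},
    {"x":-0.012,"y":0.18,"z":0,"yaw":0,"fingers":1},
    {"x":-0.015,"y":0.225,"z":0,"yaw":0,"fingers":1},
  ],
)

```text
time: 9.0
eef_pos: [0.5452, 0.0095, 0.241]
tcp_rot: [-0.112, 0.994, 0.0, 0.0]
contact_force: [1.1, 0.1, 0.9]
opening: -0.001
finger_force: 0.0
```

Emit:
move_arm(
  plan=[
    {"x":-0.003,"y":0.045,"z":0,"yaw":0.055,"fingers":1},
    {"x":-0.006,"y":0.09,"z":0,"yaw":0.11,"fingers":1},
    {"x":-0.009,"y":0.135,"z":0,"yaw":0.165,"fingers":1},
    {"x":-0.012,"y":0.17,"z":0,"yaw":0.22,"fingers":1},
    {"x":-0.015,"y":0.184,"z":0,"yaw":0.275,"fingers":1},
  ],
)

```text
time: 9.5
eef_pos: [0.5183, 0.1936, 0.2409]
tcp_rot: [0.025, 1.0, 0.001, -0.0]
contact_force: [0.7, -0.4, -0.8]
opening: 0.002
finger_force: 0.0
```

Emit:
move_arm(
  plan=[
    {"x":0,"y":0,"z":0,"yaw":0,"fingers":1},
    {"x":0,"y":0,"z":0,"yaw":0,"fingers":1},
    {"x":0,"y":0,"z":0,"yaw":0,"fingers":1},
    {"x":0,"y":0,"z":0,"yaw":0,"fingers":1},
  ],
)

```text
time: 9.9
eef_pos: [0.5196, 0.1893, 0.2412]
tcp_rot: [0.026, 1.0, -0.0, -0.0]
contact_force: [-0.1, -0.0, -0.7]
opening: -0.002
finger_force: 0.0
```

```bash
python3 - <<'E'
from h import *
import cv2,pickle
s=ctrl.get_state();w=ctrl.read_camera('wrist');t=ctrl.read_camera('top');sd=ctrl.read_camera('side');print(s['eef_pos'],s['tcp_rot'],s['contact_force'])
pickle.dump({k:s[k] for k in('eef_pos','tcp_rot')},open('pics/w3.pkl','wb'));np.save('pics/w3.npy',w);np.save('pics/t3.npy',t)
c=lambda a,x,y,W,H,ow,oh:np.clip(cv2.resize(a[y:y+H,x:x+W,::-1],(ow,oh),interpolation=cv2.INTER_CUBIC)*1.4,0,255).astype(np.uint8)
L=c(w,130,110,250,150,800,480)
B=np.hstack([c(t,260,140,150,120,150,120),c(sd,220,190,150,120,150,120),c(t,100,130,150,120,150,120)]);B=np.hstack([B,np.zeros((120,350,3),np.uint8)])
cv2.imwrite('pics/p5.png',np.vstack([L,B]))
E
```

```text
[0.51955455 0.18928153 0.24120103] [ 2.60089281e-02  9.99661708e-01 -7.00989524e-05 -3.54165765e-05] [-0.14532675 -0.02942264 -0.72392402]
```

View pics/p5.png

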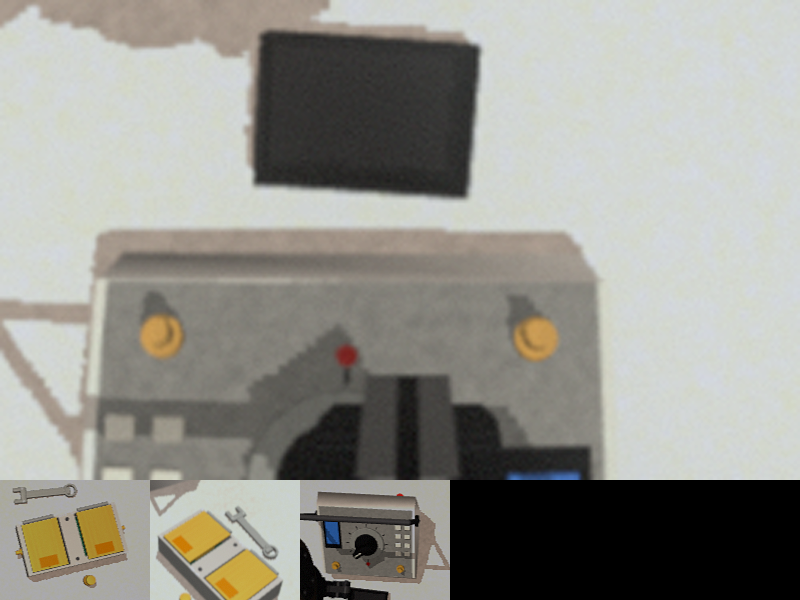

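Both covers lie flat shut in the top and side thumbnails. In the wrist crop the console's near panel edge runs level from (95,280) to (600,280). The red dot is at (347,355) and the two screws at (162,335) and (537,338).

```bash
python3 - <<'E'
from h import *
import pickle
s=pickle.load(open('pics/w3.pkl','rb'))
g=lambda a:np.array(a)/3.2+[130,110]
for n,a,t,d in [('dot',(347,355),(168.2,213.8),(200.9,156.6)),('scrR',(162,335),(200.3,218.6),(207.5,175.8)),('scrL',(537,338),(135.8,215.3),(188.3,139.2))]:
    p,e=tri(wray(g(a),s),ray('top',t),ray('side',d));print(n,np.round(p*1000,1),round(e*1e3,1))
eR,eL=[pl(wray(g(a),s),.041) for a in((95,280),(600,280))]
print('edge',eR*1e3,eL*1e3)
y=eL-eR;L=np.linalg.norm(y);y/=L;x=np.array([y[1],-y[0],0]);m=(eR+eL)/2
print('len',L,'yaw',np.arctan2(x[1],x[0]),'origin',(m+.075*x)*1e3,'foot',(m+.065*x)*1e3)
# second estimate of knob: disc centre (about 10 mm above the panel) triangulated
p,e=tri(ray('top',(166.1,194.6)),ray('side',(214.4,141)));print('disc',p*1e3,'tip',(tri(ray('top',(155,206)),ray('side',(201,136)))[0])*1e3)
E
```

```text
dot [579.5 162.6  56.8] 0.7
scrR [568.2  93.3  58.5] 1.1
scrL [575.7 232.5  58.9] 1.1
edge [550.97290325  64.23428598  41.        ] [560.9336711  260.44713709  41.        ]
len 0.19646551819076816 yaw -0.05072157294614406 origin [630.85683243 158.53822448  41.        ] foot [620.86969307 159.04522276  41.        ]
disc [615.05612683 159.78433897  93.15835252] tip [590.44292857 179.84720335 101.61902837]
```

Two independent estimates agree. The console origin is ≈ (631,159.7) mm with yaw -0.05, and the pointer tip is at about 0.83 rad clockwise. The tool can't be tilted, so I'll push the bar's pointer half from its +y side with the shut fingers. They will come down well in front of the bail.

Emit:
move_arm(
  plan=[
    {"x":-0.025,"y":0.01,"z":0,"yaw":0,"fingers":1},
    {"x":-0.05,"y":0.02,"z":0,"yaw":0,"fingers":1},
    {"x":-0.064,"y":0.025,"z":0,"yaw":0,"fingers":1},
    {"x":-0.064,"y":0.025,"z":0.02,"yaw":0,"fingers":1},
    {"x":-0.064,"y":0.025,"z":0.05,"yaw":0,"fingers":1},
  ],
)

```text
time: 10.55
eef_pos: [0.5868, 0.2121, 0.1933]
tcp_rot: [0.026, 1.0, 0.001, 0.003]
contact_force: [0.0, -0.7, -0.2]
opening: -0.003
finger_force: 0.0
```

Emit:
move_arm(
  plan=[
    {"x":0,"y":0,"z":0.03,"yaw":0,"fingers":1},
    {"x":0,"y":0,"z":0.06,"yaw":0,"fingers":1},
    {"x":0,"y":0,"z":0.08,"yaw":0,"fingers":1},
    {"x":0,"y":0,"z":0.08,"yaw":0,"fingers":1},
    {"x":0,"y":0,"z":0.08,"yaw":0,"fingers":1},
  ],
)

```text
time: 11.05
eef_pos: [0.5847, 0.2118, 0.1115]
tcp_rot: [0.026, 1.0, -0.0, -0.0]
contact_force: [0.2, -0.0, 0.8]
opening: 0.0
finger_force: 0.0
```

```bash
python3 - <<'E'
from h import *
import cv2
s=ctrl.get_state();w=ctrl.read_camera('wrist');sd=ctrl.read_camera('side');print(s['eef_pos'],s['tcp_rot'],s['contact_force'])
c=lambda a,x,y,W,H,ow,oh:np.clip(cv2.resize(a[y:y+H,x:x+W,::-1],(ow,oh),interpolation=cv2.INTER_CUBIC)*1.4,0,255).astype(np.uint8)
cv2.imwrite('pics/p6.png',np.hstack([c(w,130,110,200,200,400,400),c(sd,160,50,130,130,400,400)]))
E
```

```text
[0.58469949 0.21182799 0.11154771] [ 2.55526185e-02  9.99673475e-01 -2.79704437e-05 -8.37513584e-05] [ 0.21349173 -0.03497521  0.7675332 ]
```

View pics/p6.png

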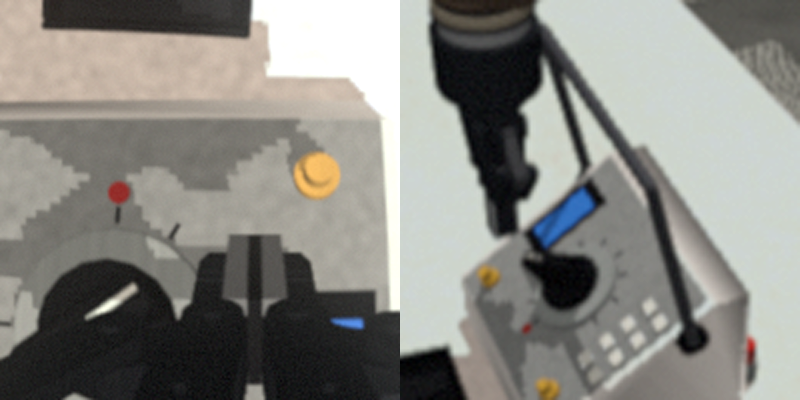

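The finger stands beside the knob with clearance on the pointer side. The pointer line is at wrist crop (87,318)–(138,287), about 0.9 rad from the dot. I'll lower 17 mm and push along -y in small steps.

Emit:
move_arm(
  plan=[
    {"x":0,"y":0,"z":0.01,"yaw":0,"fingers":1},
    {"x":0,"y":0,"z":0.018,"yaw":0,"fingers":1},
    {"x":0,"y":-0.006,"z":0.018,"yaw":0,"fingers":1},
    {"x":0,"y":-0.012,"z":0.018,"yaw":0,"fingers":1},
    {"x":0,"y":-0.016,"z":0.018,"yaw":0,"fingers":1},
  ],
)

```text
time: 11.65
eef_pos: [0.5837, 0.1957, 0.0934]
tcp_rot: [0.026, 1.0, 0.0, 0.0]
contact_force: [-1.2, 4.6, -0.3]
opening: -0.002
finger_force: 2.2
```

Emit:
move_arm(
  plan=[
    {"x":0,"y":-0.002,"z":0,"yaw":0,"fingers":1},
    {"x":0,"y":-0.004,"z":0,"yaw":0,"fingers":1},
    {"x":0,"y":-0.006,"z":0,"yaw":0,"fingers":1},
    {"x":0,"y":-0.008,"z":0,"yaw":0,"fingers":1},
  ],
)

```text
time: 12.05
eef_pos: [0.58, 0.1914, 0.0917]
tcp_rot: [0.026, 1.0, 0.003, -0.004]
contact_force: [-5.6, 11.7, -3.9]
opening: 0.003
finger_force: 5.8
```

Emit:
move_arm(
  plan=[
    {"x":0,"y":-0.002,"z":0,"yaw":0,"fingers":1},
    {"x":0,"y":-0.004,"z":0,"yaw":0,"fingers":1},
    {"x":0,"y":-0.006,"z":0,"yaw":0,"fingers":1},
    {"x":0,"y":-0.008,"z":0,"yaw":0,"fingers":1},
  ],
)

```text
time: 12.45
eef_pos: [0.5752, 0.183, 0.0892]
tcp_rot: [0.026, 1.0, 0.002, -0.01]
contact_force: [-13.3, 9.0, -2.9]
opening: -0.001
finger_force: 7.2
```

The finger is slipping onto the bar's end face (force mostly -x), so I'll back off and hook the bar instead. First I'll retreat to a place with a clear view and measure the pointer.

Emit:
move_arm(
  plan=[
    {"x":0.005,"y":0.012,"z":0,"yaw":0,"fingers":1},
    {"x":0.01,"y":0.03,"z":-0.02,"yaw":0,"fingers":1},
    {"x":0.025,"y":0.03,"z":-0.06,"yaw":0,"fingers":1},
    {"x":0.05,"y":0.03,"z":-0.09,"yaw":0,"fingers":1},
    {"x":0.05,"y":0.03,"z":-0.09,"yaw":0,"fingers":1},
  ],
)

```text
time: 12.95
eef_pos: [0.536, 0.2137, 0.1897]
tcp_rot: [0.025, 1.0, 0.001, 0.005]
contact_force: [0.5, 0.6, 0.6]
opening: 0.001
finger_force: 0.0
```

Emit:
move_arm(
  plan=[
    {"x":0,"y":0,"z":0,"yaw":0.14,"fingers":0.41},
    {"x":0,"y":0,"z":0,"yaw":0.28,"fingers":0.41},
    {"x":0,"y":0,"z":0,"yaw":0.42,"fingers":0.41},
    {"x":0,"y":0,"z":0,"yaw":0.56,"fingers":0.41},
    {"x":0,"y":0,"z":0,"yaw":0.7,"fingers":0.41},
  ],
)

```text
time: 13.45
eef_pos: [0.5348, 0.2122, 0.1827]
tcp_rot: [0.369, 0.929, -0.0, 0.0]
contact_force: [-0.5, 0.6, -0.1]
opening: 0.595
finger_force: 0.0
```

```bash
cat > ptr.py <<'E'
from h import *
import cv2
o=np.array([.631,.1597]);xh=np.array([.9987,-.051]);yh=np.array([.051,.9987])
def con(p): return np.array([*(np.array([xh,yh])@(p[:2]-o)),p[2]])
def unc(p): return np.array([*(o+xh*p[0]+yh*p[1]),p[2]])
# white pointer on bar top (44 mm above panel), top camera: intersect rays with that plane
n=np.array([-.5446,0,.8387]);foot=np.array([-.010,0,.083]);ds=np.array([-.8387,0,-.5446])
nw=np.array([*(xh*n[0]),n[2]])
def onplane(r,h):
    p0=unc(foot+n*h);a,d=r;p=con(a+d*((p0-a)@nw)/(d@nw))-foot
    return np.array([p@ds,p[1]])
def pointer(im,ray_,h=.044):
    im=im.astype(int);m=ctrl.camera_model('top')
    pts=[]
    for v in range(140,240):
        for u in range(120,220):
            q=onplane(ray_((u,v)),h)
            if np.hypot(*q)<.0245 and im[v,u].min()>75: pts.append(q)
    pts=np.array(pts)
    if len(pts)<4: return len(pts),None
    c=pts.mean(0);w=np.linalg.svd(pts-c)[2][0];w*=np.sign(w@c)
    return len(pts),c*1e3,'ang by centroid',np.arctan2(c[1],c[0]),'by line',np.arctan2(w[1],w[0]),im[190:200,160:170].mean()
E
python3 - <<'E'
from ptr import *
s=ctrl.get_state();print(s['eef_pos'],s['contact_force'],s['opening'])
t=ctrl.read_camera('top');np.save('pics/t7.npy',t)
for f in('top0','t3','t7'): print(f,pointer(np.load(f'pics/{f}.npy'),lambda uv:ray('top',uv)))
E
```

```text
[0.53480809 0.21220668 0.18272908] [-0.52344568  0.5838494  -0.10781351] 0.5949233972295945Traceback (most recent call last):
  File "<stdin>", line 4, in <module>
  File "ptr.py", line 17, in pointer
    q=onplane(ray_((u,v)),h)
              ~~~~^^^^^^^
  File "<stdin>", line 4, in <lambda>
  File "h.py", line 5, in ray
    m=ctrl.camera_model(n);K=m['intrinsics'];T=m['cam_to_world']
ValueError: time passes only in moves, steps and waits
```

```bash
sed -i 's/^from scipy/import functools\ncm=functools.lru_cache(ctrl.camera_model)\nfrom scipy/; s/ctrl.camera_model(n)/cm(n)/; s/ctrl.camera_model(.wrist.)/cm("wrist")/' h.py; sed -i "s/;m=ctrl.camera_model('top')//" ptr.py
python3 - <<'E'
from ptr import *
for f in('top0','t3','t7'):
    im=np.load(f'pics/{f}.npy')
    print(f,pointer(im,lambda uv:ray('top',uv)))
    if f!='t3': print(im[196:214,148:166].min(2))
E
```

```text
top0 (4, array([5.07801366, 8.14735352]), 'ang by centroid', np.float64(1.013440907048069), 'by line', np.float64(0.9498588913975113), np.float64(4.12))
[[61 58 60 64 66 68 53  0  4  4  0  4  1  2  0  0  3  1]
 [61 60 60 64 66 67 56 22  0  2  1  1  0  3  2  7  4  6]
 [62 60 61 54 43 55 71 54  0  0  2  1  2  4  4  3  4  9]
 [39 40 39 43 46 44 46 35  0  2  6  2  3  5  7  3  4  5]
 [41 41 33 23 36 46 36  9  1  2  5  4  8  3  2  6  3  7]
 [41 32 20 29 42 41 27  0  1  3  4  1  4  3  4  5  3  1]
 [42 39 40 41 43 34 10  2  6  4  0  0  0  3  3  7  6  2]
 [41 41 41 42 34 16  2  2  2  1 33 83 87 20  1  6  0  2]
 [40 40 41 36 20  2  2  2  0 30 67 73 43  0  2  0  2  0]
 [62 61 62 61 48  0  0 32 82 92 41 10  3  0 10 26 26  8]
 [60 59 59 60 50 19 31 67 67 26  2  0 16 39 46 44 46 45]
 [59 57 60 60 60 49 38 40  8  2  4 15 40 52 44 44 44 46]
 [60 61 62 60 60 61 50 19  0  0 38 61 61 61 51 40 42 43]
 [59 59 60 60 58 61 61 54 50 62 60 58 59 63 54 39 39 39]
 [59 59 58 59 59 59 62 61 61 61 59 59 57 58 59 50 37 41]
 [59 60 60 59 60 60 60 60 59 58 58 57 57 57 59 58 50 39]
 [59 59 57 57 57 59 62 60 57 58 58 
[... 584 characters left out ...]
 5  7  7  3  4]
 [43 44 43 44 47 45 47 49 49 40 16  3  1  5  6  6  4  3]
 [42 44 45 44 44 44 45 47 49 50 36  2  1 15 17  1  6  0]
 [43 45 44 44 43 43 45 46 46 44 26  2 38 64 54  3  4  0]
 [67 66 66 65 67 57 44 44 48 48 26  0 56 70 24  1  0  3]
 [66 65 63 63 63 63 64 64 67 53 11  0 77 92 19  2  2  2]
 [65 63 65 65 63 66 67 67 69 54  0 14 67 73  1  2  0 20]
 [66 65 66 66 64 65 67 66 59 36  0 17 61 68  0  4  2 31]
 [63 65 65 64 62 64 65 65 67 50  0 55 72 29  0  0 17 38]
 [64 64 62 64 64 65 65 65 66 56 17 35 49 18  0  5 42 67]
 [64 64 64 64 64 65 66 64 63 64 63 56 44 35 18 46 64 68]
 [64 64 62 63 61 64 65 65 63 63 63 64 63 64 62 62 65 68]
 [65 64 64 63 62 62 62 63 65 64 63 64 63 63 64 62 63 58]]
```

The first push did turn the knob: in the new top picture the pointer runs nearly straight down the slope. I'll measure the remaining angle.

```bash
python3 - <<'E'
from ptr import *
im=np.load('pics/t7.npy').min(2).astype(float)
rows=range(204,210);uv=[]
for v in rows:
    w=im[v,159:163]; uv.append((( w*np.arange(159,163)).sum()/w.sum(),v))
uv=np.array(uv);print(uv.round(2).tolist())
q=np.array([onplane(ray('top',a),.044) for a in uv])*1e3;print(q.round(1).tolist())
k=np.polyfit(q[:,0],q[:,1],1);print('theta',np.arctan(k[0]),'offset at axis',k[1])
# edge of dial/bar ends: console frame dot through top cam at panel plane
print('dot',onplane(ray('top',(168.2,213.8)),0)*1e3)
E
```

```text
[[161.08, 204.0], [160.79, 205.0], [160.69, 206.0], [160.39, 207.0], [160.35, 208.0], [159.83, 209.0]]
[[4.7, 1.9], [7.0, 2.6], [9.3, 3.0], [11.6, 3.7], [13.9, 3.9], [16.2, 5.1]]
theta 0.2522116408157712 offset at axis 0.6681617975387851
dot [49.99364807 -0.05092949]
```

About 0.25 rad remains, where a flat push along -y works well. I'll return the yaw to square, shut the fingers and come in 3 mm further uphill than before.

Emit:
move_arm(
  plan=[
    {"x":0,"y":0,"z":0,"yaw":-0.14,"fingers":1},
    {"x":0,"y":0,"z":0,"yaw":-0.28,"fingers":1},
    {"x":0,"y":0,"z":0,"yaw":-0.42,"fingers":1},
    {"x":0,"y":0,"z":0,"yaw":-0.56,"fingers":1},
    {"x":0,"y":0,"z":0,"yaw":-0.7,"fingers":1},
  ],
)

```text
time: 14.0
eef_pos: [0.5347, 0.2123, 0.1828]
tcp_rot: [0.021, 1.0, -0.0, 0.0]
contact_force: [1.0, 0.1, -0.4]
opening: 0.001
finger_force: 0.0
```

Emit:
move_arm(
  plan=[
    {"x":0,"y":0,"z":0,"yaw":0,"fingers":1},
    {"x":-0.025,"y":-0.004,"z":0,"yaw":0,"fingers":1},
    {"x":-0.045,"y":-0.008,"z":0,"yaw":0,"fingers":1},
    {"x":-0.052,"y":-0.008,"z":0.01,"yaw":0,"fingers":1},
    {"x":-0.052,"y":-0.008,"z":0.04,"yaw":0,"fingers":1},
  ],
)

```text
time: 14.5
eef_pos: [0.5892, 0.2021, 0.1459]
tcp_rot: [0.026, 1.0, 0.001, 0.004]
contact_force: [0.1, 0.4, 0.6]
opening: -0.003
finger_force: 0.0
```

Emit:
move_arm(
  plan=[
    {"x":0,"y":0,"z":0.02,"yaw":0,"fingers":1},
    {"x":0,"y":0,"z":0.038,"yaw":0,"fingers":1},
    {"x":0,"y":0,"z":0.048,"yaw":0,"fingers":1},
    {"x":0,"y":0,"z":0.048,"yaw":0,"fingers":1},
    {"x":0,"y":0,"z":0.048,"yaw":0,"fingers":1},
  ],
)

```text
time: 15.0
eef_pos: [0.5861, 0.2021, 0.0956]
tcp_rot: [0.026, 1.0, 0.0, 0.0]
contact_force: [0.1, -0.1, 0.6]
opening: -0.002
finger_force: 0.0
```

Emit:
move_arm(
  plan=[
    {"x":0,"y":-0.005,"z":0,"yaw":0,"fingers":1},
    {"x":0,"y":-0.01,"z":0,"yaw":0,"fingers":1},
    {"x":0,"y":-0.014,"z":0,"yaw":0,"fingers":1},
    {"x":0,"y":-0.017,"z":0,"yaw":0,"fingers":1},
  ],
)

```text
time: 15.4
eef_pos: [0.5847, 0.1856, 0.0957]
tcp_rot: [0.026, 1.0, 0.001, -0.0]
contact_force: [-2.2, 5.1, 0.2]
opening: 0.001
finger_force: 2.4
```

Emit:
move_arm(
  plan=[
    {"x":0,"y":-0.001,"z":0,"yaw":0,"fingers":1},
    {"x":0,"y":-0.002,"z":0,"yaw":0,"fingers":1},
    {"x":0,"y":-0.003,"z":0,"yaw":0,"fingers":1},
  ],
)

```text
time: 15.7
eef_pos: [0.584, 0.1835, 0.0952]
tcp_rot: [0.026, 1.0, 0.002, -0.001]
contact_force: [-3.1, 8.8, 0.3]
opening: -0.003
finger_force: 4.3
```

Emit:
move_arm(
  plan=[
    {"x":0,"y":-0.001,"z":0,"yaw":0,"fingers":1},
    {"x":0,"y":-0.002,"z":0,"yaw":0,"fingers":1},
    {"x":0,"y":-0.003,"z":0,"yaw":0,"fingers":1},
  ],
)

```text
time: 16.0
eef_pos: [0.584, 0.1832, 0.0953]
tcp_rot: [0.026, 1.0, 0.004, -0.0]
contact_force: [-1.8, 15.6, -0.4]
opening: 0.001
finger_force: 8.0
```

Emit:
move_arm(
  plan=[
    {"x":0,"y":-0.001,"z":0,"yaw":0,"fingers":1},
    {"x":0,"y":-0.002,"z":0,"yaw":0,"fingers":1},
    {"x":0,"y":-0.003,"z":0,"yaw":0,"fingers":1},
    {"x":0,"y":-0.003,"z":0,"yaw":0,"fingers":1},
  ],
)

```text
time: 16.4
eef_pos: [0.5839, 0.1829, 0.0955]
tcp_rot: [0.026, 1.0, 0.007, 0.0]
contact_force: [-1.3, 22.1, -0.6]
opening: -0.002
finger_force: 10.9
```

Emit:
move_arm(
  plan=[
    {"x":0,"y":0.007,"z":0,"yaw":0,"fingers":1},
    {"x":0,"y":0.02,"z":0,"yaw":0,"fingers":1},
    {"x":0,"y":0.025,"z":-0.02,"yaw":0,"fingers":1},
    {"x":0.02,"y":0.03,"z":-0.06,"yaw":0,"fingers":1},
    {"x":0.05,"y":0.03,"z":-0.09,"yaw":0,"fingers":1},
  ],
)

```text
time: 16.9
eef_pos: [0.5377, 0.2084, 0.1874]
tcp_rot: [0.026, 1.0, -0.0, 0.002]
contact_force: [-0.1, 0.6, 0.6]
opening: -0.0
finger_force: 0.0
```

```bash
python3 - <<'E'
from ptr import *
s=ctrl.get_state();print(s['eef_pos'],s['contact_force'])
im=ctrl.read_camera('top');np.save('pics/t8.npy',im)
im=im.min(2).astype(int);print(im[200:216,156:174])
E
```

```text
[0.5376611  0.20837667 0.18735822] [-0.09827197  0.55721392  0.59525291]
[[36  0  4  3  7  5  6  3  6  2  2  0  3  3  2  5  3  3]
 [40 17  0  4  4  3  6  5  7  3  0  1  0  2  1  2  1  4]
 [47 44 25  3  1  5  3  2  3  1  1  1  1  0  2  4  1  3]
 [50 50 42 14  3 16 19  2  4  2  0  0  0  2  0  1  0 11]
 [44 47 43 26  0 57 68  5  6  4  3  0  0  1  1  9 36 49]
 [46 61 66 38  0 58 70 19  0  3  3  0 11 23 36 51 47 49]
 [65 65 52 21  0 57 71 21  2  2  0  0 29 51 49 48 49 48]
 [66 63 45 22  0 57 72 26  4  1  0 10 36 50 47 48 48 49]
 [66 50 45 52  0 36 60 42  3  0  0 31 51 48 48 47 45 41]
 [66 64 64 49  0 37 59 42  0  2  6 20 31 44 43 44 45 42]
 [66 66 66 51  7 35 60 43  0  6 48 54 30 44 46 43 42 43]
 [64 62 62 57 37 33 34 18 19 39 60 56 30 44 44 43 43 45]
 [65 61 63 63 63 63 63 63 65 69 60 28 23 39 46 45 44 45]
 [64 63 65 63 64 64 63 62 64 60 37  0  0 20 39 45 44 44]
 [64 65 66 65 66 65 63 65 64 65 50  0  0 31 49 44 44 44]
 [65 63 64 64 65 63 64 64 63 63 59 37 18 49 58 43 41 43]]
```

```bash
cat > m.py <<'E'
from ptr import *
import sys
im=np.load(sys.argv[1]).min(2).astype(float)
uv=np.array([((im[v,160:165]*np.arange(160,165)).sum()/im[v,160:165].sum(),v) for v in range(204,211)])
q=np.array([onplane(ray('top',a),.044) for a in uv])*1e3
k=np.polyfit(q[:,0],q[:,1],1);print('theta',np.arctan(k[0]),'offset at axis',k[1],q.round(1).tolist())
E
python3 m.py pics/t8.npy; python3 - <<'E'
import numpy as np,cv2
f=lambda n,y,x,h,w:cv2.resize(np.clip(np.load(n)[y:y+h,x:x+w,::-1]*1.4,0,255).astype(np.uint8),(800,600),interpolation=cv2.INTER_CUBIC)
cv2.imwrite('pics/p7.png',f('pics/t8.npy',165,130,60,80))
E
```

```text
theta 0.005690433962462784 offset at axis 0.5998167936661021 [[4.7, 0.6], [6.9, 0.7], [9.2, 0.7], [11.5, 0.7], [13.7, 0.4], [16.0, 0.6], [18.3, 0.9]]
```

View pics/p7.png

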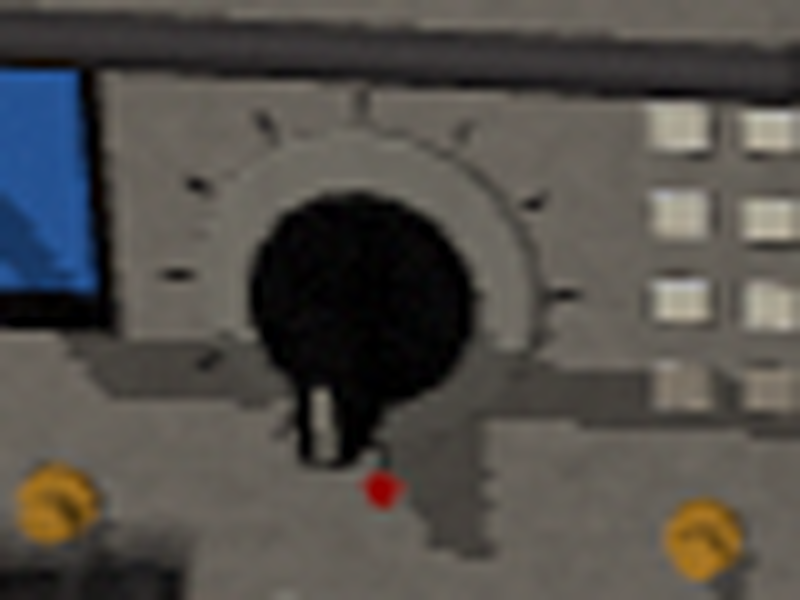

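The picture shows the pointer straight down the slope; the red dot's sideways offset at (380,490) is parallax. The measured angle is 0.006 rad, and the bar stood firm at 22 N against the stop. Both covers were seen shut after release, and the tool is clear of everything, so I'm handing in.

```bash
python3 -c "
from plant import ctrl
s=ctrl.get_state();print(s['time'],s['contact_force'])
print(ctrl.sign_off())"
```

```text
16.95 [-1.18446736  1.68359692  2.55039178]
the job is handed in; nothing more can be done
None
```

I pressed both gold covers until they lay flat and shut, then turned the level knob anticlockwise to its end stop (measured 0.006 rad). I handed the job in at 16.95 s, with the arm clear and the adapter, load, wrench and tray left alone.

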